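Scan the jar's shelf card

TASK

Take the bar-code scanner off its rest and point its window at the shelf card on the tray that holds the wide jar: square to the card, aimed at the middle of it and about 100 mm away. Hold it steady there for at least 1.5 seconds, then lay the scanner gently back in its rest, pointing the way it was, and let go. Keep the scanner from touching the trays and goods, and do not disturb the goods.

Things in the scene. Friction and masses are not known exactly. Their poses are not given: they have to be found in the camera images.
- scanner: Hand scanner, 205 mm long, 0.2 kg, lying in the rest. Origin: centre of its straight black handle, where it is gripped from above; x runs along the handle to the head, z up. Handle: bar 140 mm long (x -70 to +70 mm), 34 mm wide (y), 28 mm high. The grey head, 66 mm wide, spans x +61 to +135 mm, z -41 to +33 mm; its window looks forward and 45 degrees down.
- scan_window: The scanner's glass window, 52 x 30 mm, rigid part of the scanner. Origin: centre of the glass, 119 mm ahead (+x) of the handle's centre and 25 mm below it. Its z axis is the line of sight, out of the glass: in the scanner's frame (0.707, 0, -0.707), forward and 45 degrees down. y is level, across the scanner.
- cradle: Bare metal scanner rest, fixed: base 170 x 100 x 12 mm with two U-shaped supports, open at the top. Origin on the counter; x is the way the scanner's head points, z up. The handle's centre belongs 75 mm straight above the origin. Supports: 16 mm thick, at x +42 and -55 mm, carrying the handle at height 61 mm, cheeks 46 mm apart inside, up to 77 mm; between them is free room for fingers.
- jar_card: White shelf card with a bar code, 90 mm wide, 55 mm along its slope, on the front of the jar's tray, part of the tray. Origin: centre of the printed face. z is the outward normal of the face, which looks to the tray's front and 45 degrees upward; y runs along the long side, level; x runs up the slope, away from the tray's front.
- bottle_card: White shelf card with a bar code, 90 mm wide, 55 mm along its slope, on the front of the bottle's tray, part of the tray. Origin: centre of the printed face. z is the outward normal of the face, which looks to the tray's front and 45 degrees upward; y runs along the long side, level; x runs up the slope, away from the tray's front.
- carton_card: White shelf card with a bar code, 90 mm wide, 55 mm along its slope, on the front of the carton's tray, part of the tray. Origin: centre of the printed face. z is the outward normal of the face, which looks to the tray's front and 45 degrees upward; y runs along the long side, level; x runs up the slope, away from the tray's front.
- jar_tray: Open cardboard tray standing fixed on the counter, 130 mm deep (x), 120 mm wide (y), 50 mm high, walls and floor 5 mm, with the card on its front, which faces its own -x. Origin: on the counter, straight below the card's centre (which is 45 mm up); z up. The tray proper reaches from x +23 to +153 mm. It holds only the jar.
- bottle_tray: Open cardboard tray standing fixed on the counter, 130 mm deep (x), 120 mm wide (y), 50 mm high, walls and floor 5 mm, with the card on its front, which faces its own -x. Origin: on the counter, straight below the card's centre (which is 45 mm up); z up. The tray proper reaches from x +23 to +153 mm. It holds only the bottle.
- carton_tray: Open cardboard tray standing fixed on the counter, 130 mm deep (x), 120 mm wide (y), 50 mm high, walls and floor 5 mm, with the card on its front, which faces its own -x. Origin: on the counter, straight below the card's centre (which is 45 mm up); z up. The tray proper reaches from x +23 to +153 mm. It holds only the carton.
- jar: Wide, squat jar with a red lid, 92 mm across and 120 mm tall, loose in its tray; origin at the centre of its underside.
- bottle: Narrow, tall bottle, 68 mm across and 210 mm tall, with a red cap, loose in its tray; origin at the centre of its underside.
- carton: Upright box of 70 x 90 mm, 150 mm tall, loose in its tray; origin at the centre of its underside.
Things that resemble listed ones, but are neither listed nor needed, are in the scene too. Leave any blue look-alike of the scanner alone.

How it is judged:
By the outcome, as a careful person would: the job done as asked, in the order asked, and still so for the second after the job is handed in, with the robot touching nothing.
It also fails if it takes over 58 s, if anything falls off the work surface, if the arm or the gripper's body presses on something with over 40 N, if the wrist force passes 120 N, or if a joint passes its speed limit or range.

ROBOT

A 6-joint arm with a two-finger parallel gripper is mounted at the origin on the work surface. World frame = base frame: x ahead of the robot, y to its left, z up, the work surface at z = 0. Lengths are in m, angles in degrees, forces in N, time in s.
With the tool pointing down it reaches from about 0.325 to 0.875 m from the base axis. Payload 4.4 kg.
Tool frame: the origin (TCP) lies on the centre line of the jaws, within the pads' length; the fingertips stand 11 mm ahead of it and the grasp point (between the pads) lies 8 mm behind it; z points along the fingers, y is the line along which they close (so a half turn about z gives the same grasp; the last joint's range is limited). The gripper opens to 85 mm and grips with 20 to 120 N. Pads are 22 mm wide; open, the fingers measure 114 mm over their backs; the gripper's body (76 mm by 85 mm) begins 54 mm behind the grasp point. The pads swing forward as they close: fully open they stand 13 mm farther back than shut.
Start: joints at [67.523, 11.837, 88.321, -0, 79.842, -8.623], TCP at [0.138, 0.558, 0.242] pointing down, gripper open.
Joint ranges: [-156.59, 156.59], [-49.26, 127.26], [12.9, 141.05], [-63.56, 243.56], [4.71, 150.69], [-161.64, 161.64]. Speed limits (degrees/s): [159.86, 159.86, 180, 180, 180, 180].

INTERFACE

Orientations are given as a 3x3 rotation matrix whose columns are the frame's x, y, z axes.
In Python, from station import arm, optics gives the robot as it stands.
- The arm moves only by the shell command python3 -m pendant 'ROWS' [FORCE]. ROWS is JSON, a list that holds one entry, the list of rows, each a list of 5 numbers: the shift along the tool's x, y, z in m, then the turn about the tool's z in rad, then the finger opening in m, from 0 to 0.0854. A call has 1 to 10 rows; each row is the pose to reach, as a shift and turn from the pose commanded when the call began, along the tool's axes at that moment; what a row does not reach only later rows make up. A row lasts 1/10 s, in which the tool goes at most 50 mm and 8.59 degrees, less where a joint would pass 70% of its speed; a pose out of reach is approached as far as the arm can. A call with a gripper value outside its range is refused whole. The fingers move at their own pace and stop on an object; FORCE is the grip in N (left out, the last holds). Time passes only in rows, so rows that repeat a pose let the fingers close. It gives the time, the measured TCP pose, the force, the opening and the grip force at its end, in the units of the state.
- arm.read_state(): the state, without advancing time (a new reading comes with each control period).
- optics.read_camera(name): name is "side" or "top"; returns a dict with "frame" (420x560x3 uint8, red, green, blue), "depth" (420x560 float32, m along the optical axis (not along the pixel's ray), 0 where there is no reading), "vfov" (degrees; the focal length in pixels is half the picture's height over the tangent of half this angle, whatever the lens; pixels are square), "cx", "cy" (the principal point, pixels), "D" ([k1, k2, p1, p2, k3] as OpenCV has them; the pictures are not rectified), "origin" and "orientation" of the camera in the world. Camera axes: x right, y up, looking along -z (the intrinsics and any distortion apply to the point x, -y, -z); pixel columns grow to the right and rows downward; lengths in m; the calibration is good to about 2 mm. A picture is of the moment at which its call begins.
- arm.sign_off(): hands the job in; it is judged then, once.
The state is a dict: "time_s": time; "qpos": joint angles; "qvel": joint speeds; "joint_efforts": joint torques, N m; "tool_pos": TCP position; "orientation": TCP orientation; "contact_force": force on the tool from outside, world axes, zero at the start; "wrist_torque": the same for the moment, N m; "opening": finger opening in m; "finger_force": force on a finger pad.
Only numpy, scipy, OpenCV 4.12 (cv2) and the standard library are available. Lean on these libraries where they do the work, as an engineer would, in place of code of your own. Each camera call takes 0.05 s, during which the arm holds its last target. There are 200 camera calls.

## Working session

There is one attempt and no reset: what is moved stays moved. The work goes in short steps, Python scripts to look and compute and a shell command to move; the robot and the scene stay as the last step left them, time stands still between calls to the robot, and variables do not carry over. Pictures are saved under pics/ and viewed, at most 10 in all, crops included, and the job is handed in when it is done.

```bash
mkdir -p pics
cat > h.py <<'E'
import numpy as np, cv2
from station import arm, optics
def cam(n):
    c=optics.read_camera(n); f=210/np.tan(np.radians(c['vfov'])/2)
    c['K']=np.array([[f,0,c['cx']],[0,f,c['cy']],[0,0,1.]]); c['D']=np.array(c['D'],float); c['R']=np.array(c['orientation']); c['o']=np.array(c['origin']); return c
def rays(c,uv):
    p=cv2.undistortPoints(np.array(uv,float).reshape(-1,1,2),c['K'],c['D']).reshape(-1,2)
    return np.c_[p[:,0],-p[:,1],-np.ones(len(p))]@c['R'].T   # unit depth
def plane(c,uv,z):
    r=rays(c,uv); return c['o']+r*((z-c['o'][2])/r[:,2])[:,None]
def cloud(c):
    v,u=np.mgrid[0:420,0:560]; r=rays(c,np.c_[u.ravel(),v.ravel()])
    return (c['o']+r*c['depth'].reshape(-1,1)).reshape(420,560,3)
E
python3 - <<'E'
from h import *
for n in('top','side'):
    c=cam(n); cv2.imwrite(f'pics/{n}0.png',c['frame'][:,:,::-1]); print(n,c['o'],c['R'],c['vfov'],c['D'])
s=arm.read_state(); print(s['tool_pos'],s['orientation'],s['opening'],s['time_s'])
E
```

```text
top [ 0.3394998  -0.06596985  1.02361445] [[-2.94031058e-02  9.90070391e-01 -1.37463008e-01]
 [-9.99557909e-01 -2.97301361e-02 -3.26055015e-04]
 [-4.40961137e-03  1.37392650e-01  9.90506848e-01]] 56.32128043329856 [-0.07429722  0.          0.          0.          0.        ]
side [-0.24083491 -0.76735985  0.86291114] [[ 0.69943889  0.44407967 -0.55998079]
 [-0.71451671  0.41712252 -0.56167132]
 [-0.01584621  0.7929704   0.60905405]] 43.363105022898296 [-0.00345513  0.          0.          0.          0.        ]
[0.13743598 0.55765711 0.24122091] [[-9.70899492e-01  2.39485907e-01 -8.23109871e-04]
 [ 2.39487085e-01  9.70897633e-01 -1.92937667e-03]
 [ 3.37096902e-04 -2.07035501e-03 -9.99997800e-01]] 0.08514962734190851 0.1
```

View pics/top0.png

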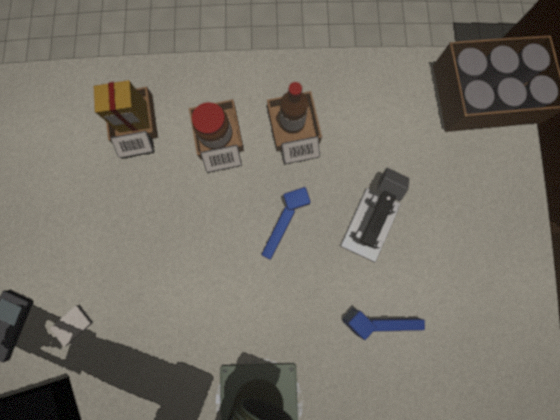

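View pics/side0.png

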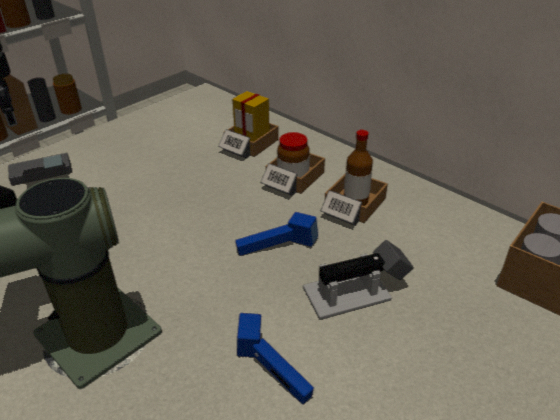

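Top view: the carton is at (122,105) with its card at (132,144). The wide red-lidded jar is at (209,118), card (222,159). The bottle with the narrow cap is at (293,105), card (301,150). There are three scanner-like things: blue ones at (285,225) and (385,325), and a black/grey one in the metal rest at (378,215). The black/grey one fits the description. The side view agrees: jar card (280,180), scanner (355,268).

```bash
cat > m.py <<'E'
from h import *
c=cam('top'); P=cloud(c); f=c['frame'].astype(int); mx=f.max(2); mn=f.min(2); Z=P[...,2]
big=cv2.resize(c['frame'][80:275,180:440,::-1],None,fx=3,fy=3,interpolation=cv2.INTER_CUBIC); cv2.imwrite('pics/crop1.png',big)
def box(m,u0,v0,u1,v1):
    o=np.zeros_like(m); o[v0:v1,u0:u1]=m[v0:v1,u0:u1]; return o
def rect(m,z,name):
    # largest contour -> points on plane z -> min area rect
    k,_=cv2.findContours(m.astype(np.uint8),cv2.RETR_EXTERNAL,cv2.CHAIN_APPROX_NONE); k=max(k,key=cv2.contourArea)[:,0]
    p=plane(c,k,z)[:,:2]*1000; (ce,sz,a)=cv2.minAreaRect(p.astype(np.float32))
    b=cv2.boxPoints((ce,sz,a)); e=[b[1]-b[0],b[2]-b[1]]; L=max(e,key=np.linalg.norm)
    print(name,'c',np.round(ce,1),'size',np.round(sz,1),'long ang',round(np.degrees(np.arctan2(L[1],L[0])),2))
w=(mn>125)
rect(box(w,335,185,410,265),.012,'base')
hd=(mx<60)&(Z>.07); rect(box(hd,345,185,405,255),.089,'handle')
for n,b in dict(jar=(195,140,250,178),bottle=(275,132,328,170),carton=(105,125,160,162)).items():
    m=box((mn>115)&(mx-mn<40)&(Z>.015),*b); m=cv2.morphologyEx(m.astype(np.uint8),cv2.MORPH_CLOSE,np.ones((7,7)))
    k,_=cv2.findContours(m,cv2.RETR_EXTERNAL,cv2.CHAIN_APPROX_NONE); k=max(k,key=cv2.contourArea)
    m0=np.zeros((420,560),np.uint8); cv2.drawContours(m0,[k],-1,1,-1); mi=cv2.erode(m0,np.ones((5,5)))>0
    Q=P[mi]; q=Q.mean(0); nrm=np.linalg.svd(Q-q)[2][2]; nrm*=np.sign(nrm[2])
    r=rays(c,k[:,0]); t=((q-c['o'])@nrm)/(r@nrm); X=c['o']+r*t[:,None]   # outline on the card's plane
    ey=np.cross([0,0,1],-nrm); ey/=np.linalg.norm(ey); ex=np.cross(ey,nrm)
    (ce,sz,a)=cv2.minAreaRect((np.c_[(X-q)@ex,(X-q)@ey]*1000).astype(np.float32)); 
    C=q+(ce[0]*ex+ce[1]*ey)/1000
    bx=cv2.boxPoints((ce,sz,a)); L=max([bx[1]-bx[0],bx[2]-bx[1]],key=np.linalg.norm); Lw=L[0]*ex+L[1]*ey
    print(n,'card',np.round(C*1000,1),'n',np.round(nrm,3),'head(normal)',np.degrees(np.arctan2(-nrm[1],-nrm[0])).round(2),'size',np.round(sz,1),'edge yaw',np.degrees(np.arctan2(Lw[1],Lw[0])).round(2))
E
python3 m.py
```

```text
base c [ 417.1 -337.7] size [179. 176.] long ang 62.79
handle c [ 444.8 -301. ] size [ 36.8 141.8] long ang -28.4
jar card [-2223.3 -1223.1 10703.3] n [0.952 0.141 0.271] head(normal) -171.59 size [54690.4  1741.7] edge yaw -154.13
bottle card [ 1001.7  -141.7 -1281. ] n [0.947 0.187 0.262] head(normal) -168.8 size [  789.2 17735.2] edge yaw 165.2
carton card [658.2 315.9  40.4] n [-0.695 -0.101  0.712] head(normal) 8.26 size [65.5 88. ] edge yaw -80.13
```

View pics/crop1.png

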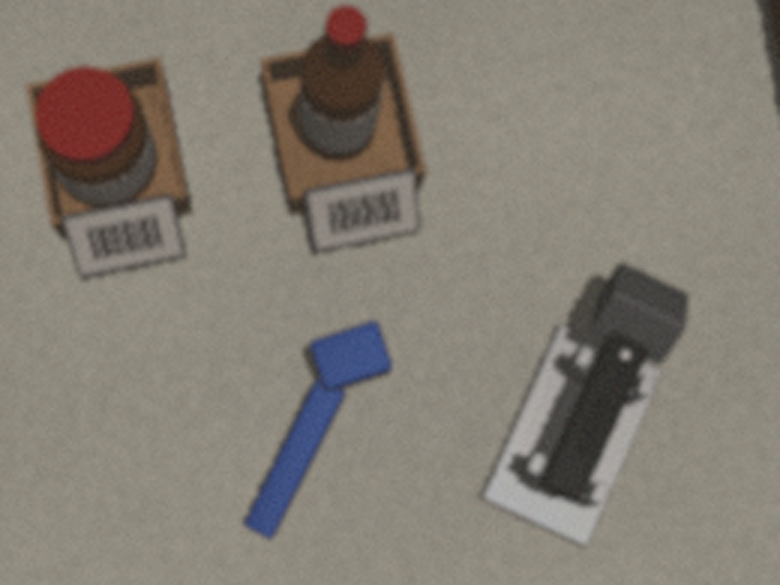

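The crop confirms it: jar card at crop (127,237), black/grey scanner at (600,400) in the rest, blue decoy at (320,430). My masks leaked into the counter, so I'll tighten them.

```bash
cat > m2.py <<'E'
from h import *
c=cam('top'); f=np.median([optics.read_camera('top')['frame'] for _ in range(5)],0).astype(int); mx=f.max(2); mn=f.min(2)
D=np.median([optics.read_camera('top')['depth'] for _ in range(3)],0); c['depth']=D; P=cloud(c); Z=P[...,2]
def big(m,b):
    o=np.zeros((420,560),np.uint8); u0,v0,u1,v1=b; o[v0:v1,u0:u1]=m[v0:v1,u0:u1]; return o
def fit(X):
    ce,sz,a=cv2.minAreaRect((X*1000).astype(np.float32)); b=cv2.boxPoints((ce,sz,a)); L=max([b[1]-b[0],b[2]-b[1]],key=np.linalg.norm)
    return np.round(ce,1),np.round(sz,1),round(float(np.degrees(np.arctan2(L[1],L[0]))),2)
def cnt(m):
    k,_=cv2.findContours(m,cv2.RETR_EXTERNAL,cv2.CHAIN_APPROX_NONE); return max(k,key=cv2.contourArea)[:,0]
print('bright counter',mn[300,300],'base',mn[245,360],'card',mn[165,210],'hand',mx[215,378],'Zcounter',Z[180:195,210:240].mean().round(4))
m=big(mn>(mn[300,300]+mn[245,360])/2,(335,185,412,265)); m=cv2.morphologyEx(m,cv2.MORPH_OPEN,np.ones((3,3)))
print('base',fit(plane(c,cnt(m),.012)[:,:2]))
h=big((mx<65)&(Z>.075)&(Z<.1),(345,185,410,255)); k=cnt(h); print('handle',fit(plane(c,k,.089)[:,:2]),'z',np.median(Z[h>0]).round(4))
for n,b in dict(jar=(195,140,250,178),bottle=(275,132,328,170)).items():
    m=big((Z>.018)&(Z<.075)&(mx-mn<35),b); m=cv2.morphologyEx(m,cv2.MORPH_CLOSE,np.ones((5,5))); m=cv2.morphologyEx(m,cv2.MORPH_OPEN,np.ones((5,5))); k=cnt(m)
    m0=np.zeros((420,560),np.uint8); cv2.drawContours(m0,[k.reshape(-1,1,2)],-1,1,-1); Q=P[cv2.erode(m0,np.ones((5,5)))>0]; Q=Q[(Q[:,2]>.02)&(Q[:,2]<.075)]
    for _ in range(5):
        q=np.median(Q,0) if _==0 else Q.mean(0); N=np.linalg.svd(Q-q,full_matrices=False)[2][2]; N*=np.sign(N[2]); d=abs((Q-q)@N); Q=Q[d<max(.003,2.5*np.median(d))]
    r=rays(c,k); X=c['o']+r*(((q-c['o'])@N)/(r@N))[:,None]; ey=np.cross([0,0,1],-N); ey/=np.linalg.norm(ey); ex=np.cross(N,ey)*-1
    ce,sz,a=fit(np.c_[(X-q)@ex,(X-q)@ey]); C=q+(ce[0]*ex+ce[1]*ey)/1000; L=np.cos(np.radians(a))*ex+np.sin(np.radians(a))*ey
    print(n,len(Q),'C',(C*1000).round(1),'N',N.round(3),'normal yaw',np.degrees(np.arctan2(-N[1],-N[0])).round(2),'size',sz,'long edge yaw',np.degrees(np.arctan2(L[1],L[0])).round(2))
E
python3 m2.py
```

```text
bright counter 124 base 156 card 118 hand 51 Zcounter -0.0
base (array([ 377.9, -272.3]), array([97.1, 33.3]), 63.75)
handle (array([ 445.6, -301.9]), array([ 38. , 141.9]), -28.48) z 0.0886
jar 582 C [623.   80.4  52.6] N [-0.681 -0.118  0.723] normal yaw 9.83 size [116.8  83.7] long edge yaw 97.75
bottle 511 C [ 634.4 -123.5   48.7] N [-0.702 -0.121  0.702] normal yaw 9.75 size [ 69.6 116.6] long edge yaw -80.07
```

```bash
cat >> m2.py <<'E'
print('--- refined')
m=big((mn>138)&(Z<.03),(335,175,412,265)); ys,xs=np.nonzero(cv2.morphologyEx(m,cv2.MORPH_OPEN,np.ones((3,3)))); print('base',fit(plane(c,np.c_[xs,ys],.012)[:,:2]))
ys,xs=np.nonzero(h); X=plane(c,np.c_[xs,ys],.089)[:,:2]*1000
a=np.radians(-28.5); d=np.array([np.cos(a),np.sin(a)]); l=np.array([-d[1],d[0]]); s=X@d; t=X@l
print('tail s',np.percentile(s,[0,1,50,99,100]).round(1),'origin s of 445.6,-301.9:',np.dot([445.6,-301.9],d).round(1))
for s0 in np.arange(s.min()+5,s.max(),15):
    q=t[abs(s-s0)<5]; print(round(s0,0),q.min().round(1),q.max().round(1),end=' | ')
print()
C0=dict(jar=([.623,.0804,.0526],(195,140,250,178)),bottle=([.6344,-.1235,.0487],(275,132,328,170)))
for n,(q0,b) in C0.items():
    m=big((mn>85)&(mx-mn<40),b)
    # inliers of a 45-degree plane: iterate
    N=np.array([-.697,-.119,.707]); sel=(m>0)&(Z>.022)&(Z<.068); Q=P[sel]; off=np.median(Q@N)
    for _ in range(6):
        I=sel&(abs(P@N-off)<.004); Q=P[I]; q=Q.mean(0); N=np.linalg.svd(Q-q,full_matrices=False)[2][2]; N*=np.sign(N[2]); off=q@N
    I=cv2.morphologyEx(I.astype(np.uint8),cv2.MORPH_CLOSE,np.ones((7,7))); I=cv2.morphologyEx(I,cv2.MORPH_OPEN,np.ones((5,5))); k=cnt(I)
    r=rays(c,k); X=c['o']+r*(off/(r@N)-(c['o']@N)/(r@N))[:,None]; ey=np.cross([0,0,1],-N); ey/=np.linalg.norm(ey); ex=np.cross(ey,N)
    ce,sz,a=fit(np.c_[(X-q)@ex,(X-q)@ey]); C=q+(ce[0]*ex+ce[1]*ey)/1000; L=np.cos(np.radians(a))*ex+np.sin(np.radians(a))*ey
    print(n,len(Q),'C',(C*1000).round(1),'N',N.round(3),'yaw',np.degrees(np.arctan2(-N[1],-N[0])).round(2),'size',sz,'edge yaw',np.degrees(np.arctan2(L[1],L[0])).round(2),'px',k.min(0),k.max(0))
E
python3 m2.py | sed -n '/refined/,$p'
```

```text
--- refined
base (array([ 432.3, -300.7]), array([ 96.8, 155.7]), -27.49)
tail s [464.7 466.9 534.4 605.5 610.1] origin s of 445.6,-301.9: 535.7
470.0 -70.5 -36.5 | 485.0 -71.8 -36.8 | 500.0 -69.1 -36.0 | 515.0 -68.4 -36.2 | 530.0 -68.8 -35.6 | 545.0 -68.0 -35.7 | 560.0 -70.6 -36.1 | 575.0 -69.9 -35.3 | 590.0 -68.2 -34.7 | 605.0 -71.7 -19.8 | 
jar 668 C [615.2  79.9  45.1] N [-0.691 -0.121  0.713] yaw 9.92 size [59.8 96.3] edge yaw -79.76 px [202 146] [240 171]
bottle 637 C [ 632.3 -126.7   45.4] N [-0.707 -0.115  0.698] yaw 9.24 size [94.4 59.6] edge yaw 98.29 px [283 138] [319 162]
```

```bash
cat > go.py <<'E'
import sys
from h import *
x,y,z,yaw=map(float,sys.argv[1:5]); s=arm.read_state(); R=np.array(s['orientation']); p=np.array(s['tool_pos'])
cy=np.degrees(np.arctan2(R[1,0],R[0,0])); d=R.T@(np.array([x,y,z])-p); t=-np.radians((yaw-cy+180)%360-180)
print('pos',p.round(4),'yaw',cy.round(2),'open',round(s['opening'],4),'t',s['time_s'],'F',np.round(s['contact_force'],1),'| shift',d.round(4),'turn',t.round(4))
E
python3 go.py .45 .2 .24 152.3
```

```text
pos [0.1377 0.5583 0.2423] yaw 166.15 open 0.0853 t 1.05 F [ 0.6 -0.3  0.4] | shift [-0.389  -0.2731  0.0023] turn 0.2418
```

```bash
python3 -m pendant '[[[-0.02,-0.014,0,0.02,0.085],[-0.058,-0.041,0,0.05,0.085],[-0.097,-0.068,0,0.08,0.085],[-0.136,-0.095,0,0.11,0.085],[-0.175,-0.123,0,0.14,0.085],[-0.214,-0.15,0,0.17,0.085],[-0.253,-0.177,0,0.2,0.085],[-0.292,-0.205,0,0.22,0.085],[-0.325,-0.228,0,0.24,0.085],[-0.335,-0.235,0,0.242,0.085]]]'; python3 go.py .4455 -.3017 .2 152.3
```

```text
time_s: 2.05
tool_pos: [0.409, 0.2472, 0.2426]
orientation: [[-0.883, 0.469, 0.002], [0.469, 0.883, -0.001], [-0.002, 0.0, -1.0]]
contact_force: [-0.3, -0.4, 0.6]
opening: 0.0853
finger_force: 0.0
pos [0.409  0.2472 0.2426] yaw 152.01 open 0.0853 t 2.05 F [-0.3 -0.4  0.6] | shift [-0.2897 -0.4675  0.0431] turn -0.0051
```

```bash
python3 -m pendant '[[[-0.012,-0.019,0,0,0.085],[-0.033,-0.053,0,0,0.085],[-0.057,-0.092,0,0,0.085],[-0.081,-0.131,0,0,0.085],[-0.105,-0.17,0,0,0.085],[-0.129,-0.209,0,0,0.085],[-0.153,-0.248,0,0,0.085],[-0.177,-0.286,0,0,0.085],[-0.2,-0.323,0,0,0.085],[-0.22,-0.355,0,0,0.085]]]'; python3 -m pendant '[[[-0.02,-0.032,0.01,-0.003,0.085],[-0.038,-0.062,0.02,-0.005,0.085],[-0.054,-0.087,0.03,-0.005,0.085],[-0.065,-0.105,0.04,-0.005,0.085],[-0.07,-0.113,0.043,-0.005,0.085],[-0.07,-0.113,0.043,-0.005,0.085]]]' >/dev/null; python3 go.py .4455 -.3017 .067 152.3
python3 - <<'E'
from h import *
for n in('top','side'):
    c=cam(n); cv2.imwrite(f'pics/{n}1.png',cv2.resize(c['frame'][150:330,260:500,::-1],None,fx=3,fy=3))
E
```

```text
time_s: 3.05
tool_pos: [0.4364, -0.1683, 0.2425]
orientation: [[-0.885, 0.465, 0.001], [0.465, 0.885, -0.0], [-0.001, 0.0, -1.0]]
contact_force: [1.3, -0.2, 1.0]
opening: 0.0851
finger_force: 0.0
pos [ 0.4456 -0.2994  0.1987] yaw 152.52 open 0.085 t 3.65 F [0.4 1.2 0.5] | shift [-0.0011 -0.0022  0.1317] turn 0.0038
```

View pics/side1.png

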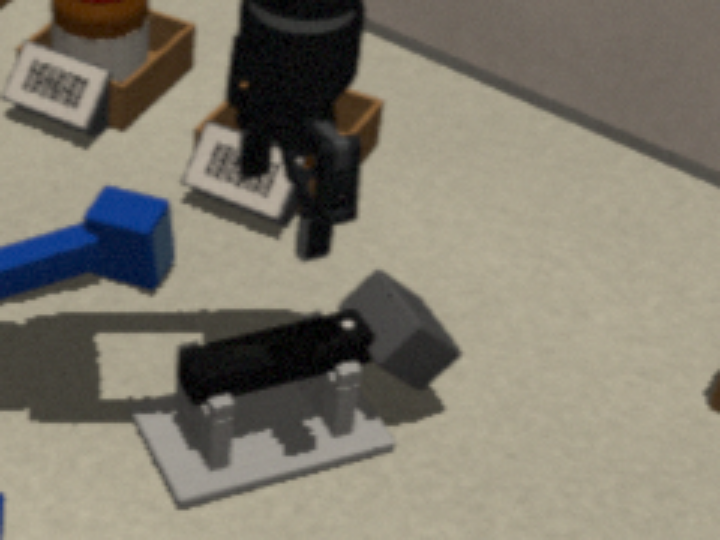

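The open gripper is about 110 mm above the handle (crop 280,350), in line with it. I'll descend between the two supports.

```bash
python3 -m pendant '[[[-0.001,-0.002,0.015,0.003,0.07],[-0.001,-0.002,0.035,0.003,0.07],[-0.001,-0.002,0.055,0.003,0.07],[-0.001,-0.002,0.075,0.003,0.07],[-0.001,-0.002,0.095,0.003,0.07],[-0.001,-0.002,0.11,0.003,0.07],[-0.001,-0.002,0.122,0.003,0.07],[-0.001,-0.002,0.129,0.003,0.07],[-0.001,-0.002,0.132,0.003,0.07],[-0.001,-0.002,0.132,0.003,0.07]]]'; python3 go.py .4455 -.3017 .067 152.3
```

```text
time_s: 4.75
tool_pos: [0.4459, -0.3014, 0.0675]
orientation: [[-0.886, 0.463, 0.0], [0.463, 0.886, -0.0], [-0.0, 0.0, -1.0]]
contact_force: [0.4, -0.0, -0.2]
opening: 0.0699
finger_force: 0.0
pos [ 0.4459 -0.3014  0.0675] yaw 152.42 open 0.0699 t 4.75 F [ 0.4 -0.  -0.2] | shift [ 0.0002 -0.0005  0.0005] turn 0.002
```

```bash
python3 -m pendant '[[[0,0,0,0,0.055],[0,0,0,0,0.045],[0,0,0,0,0.038],[0,0,0,0,0.034],[0,0,0,0,0.03],[0,0,0,0,0.025],[0,0,0,0,0.025],[0,0,0,0,0.025],[0,0,0,0,0.025],[0,0,0,0,0.025]]]' 70; python3 -m pendant '[[[0,0,0,0,0.02],[0,0,0,0,0.02]]]'
```

```text
time_s: 5.75
tool_pos: [0.446, -0.3025, 0.0682]
orientation: [[-0.886, 0.463, 0.001], [0.463, 0.886, -0.002], [-0.002, -0.001, -1.0]]
contact_force: [-2.2, -1.7, 5.7]
opening: 0.0331
finger_force: 70.0
time_s: 5.95
tool_pos: [0.446, -0.3025, 0.0682]
orientation: [[-0.886, 0.463, 0.001], [0.463, 0.886, -0.002], [-0.002, -0.001, -1.0]]
contact_force: [-1.4, -1.1, 4.8]
opening: 0.0333
finger_force: 70.0
```

```bash
python3 -m pendant '[[[0,0,-0.004,0,0.02],[0,0,-0.012,0,0.02],[0,0,-0.024,0,0.02],[0,0,-0.04,0,0.02],[0,0,-0.06,0,0.02],[0,0,-0.08,0,0.02],[0,0,-0.095,0,0.02],[0,0,-0.103,0,0.02],[0,0,-0.105,0,0.02],[0,0,-0.105,0,0.02]]]'; python3 go.py .4284 .0466 .172 190.1
cat > s.py <<'E'
from h import *
c=cam('top'); P=cloud(c); s=arm.read_state(); R=np.array(s['orientation']); p=np.array(s['tool_pos'])
Q=(P.reshape(-1,3)-p)@R; d=c['depth'].ravel()>0
# scanner frame ~ (-x? head along -tool x, up = -tool z)
L=np.c_[-Q[:,0],Q[:,1],-Q[:,2]]
hd=d&(L[:,0]>.075)&(L[:,0]<.15)&(abs(L[:,1])<.05)&(L[:,2]>-.05)&(L[:,2]<.08)
tl=d&(L[:,0]<-.05)&(L[:,0]>-.1)&(abs(L[:,1])<.03)&(L[:,2]>-.03)&(L[:,2]<.05)
for n,m in(('head',hd),('tail',tl)):
    q=L[m]*1000; print(n,m.sum(),'pct 2/50/98',np.percentile(q,[2,50,98],0).round(1).tolist())
m=np.zeros((420,560),np.uint8); m.ravel()[hd|tl]=1
E
python3 s.py
python3 - <<'E'
from h import *
im=np.vstack([cam(n)['frame'][120:330,260:500,::-1] for n in('top','side')]); cv2.imwrite('pics/2.png',cv2.resize(im,None,fx=1.4,fy=1.4))
E
```

```text
time_s: 6.95
tool_pos: [0.4455, -0.3013, 0.1722]
orientation: [[-0.886, 0.463, -0.0], [0.463, 0.886, 0.0], [0.0, 0.0, -1.0]]
contact_force: [0.0, -0.4, -2.1]
opening: 0.033
finger_force: 69.5
pos [ 0.4455 -0.3013  0.1722] yaw 152.4 open 0.033 t 6.95 F [ 0.  -0.4 -2.1] | shift [1.764e-01 3.003e-01 3.000e-04] turn -0.658
head 249 pct 2/50/98 [[76.3, 8.2, -15.8], [100.5, 25.8, 21.3], [131.3, 32.3, 38.3]]Traceback (most recent call last):
  File "s.py", line 9, in <module>
    q=L[m]*1000; print(n,m.sum(),'pct 2/50/98',np.percentile(q,[2,50,98],0).round(1).tolist())
                                               ~~~~~~~~~~~~~^^^^^^^^^^^^^^^
    return _quantile_unchecked(
        a, q, axis, out, overwrite_input, method, keepdims, weights)
    return _ureduce(a,
                    func=_quantile_ureduce_func,
    ...<5 lines>...
                    overwrite_input=overwrite_input,
                    method=method)
    r = func(a, **kwargs)
    result = _quantile(arr,
                       quantiles=q,
    ...<2 lines>...
                       out=out,
                       weights=wgt)
    slices_having_nans = np.isnan(arr[-1, ...])
                                  ~~~^^^^^^^^^
IndexError: index -1 is out of bounds for axis 0 with size 0
```

View pics/2.png

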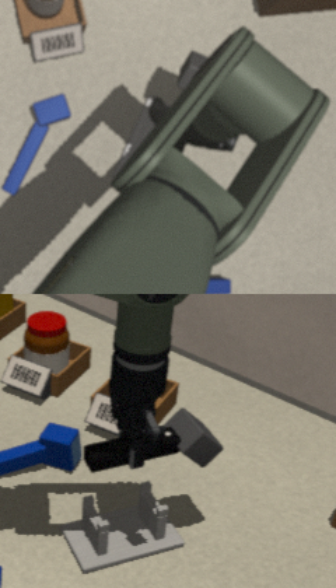

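Top view: the arm hides the scanner. Side view (2.png lower half): scanner held level at (150,445), rest empty at (125,535). Next, the scan pose.

```bash
python3 -m pendant '[[[0.004,0.007,0,-0.01,0.02],[0.013,0.022,0,-0.045,0.02],[0.027,0.046,0,-0.1,0.02],[0.043,0.073,0,-0.16,0.02],[0.06,0.102,0,-0.22,0.02],[0.077,0.131,0,-0.285,0.02],[0.094,0.16,0,-0.35,0.02],[0.111,0.189,0,-0.415,0.02],[0.128,0.218,0,-0.48,0.02],[0.145,0.247,0,-0.54,0.02]]]' >/dev/null; python3 -m pendant '[[[0,0,0,0,0.02],[0,0,0,0,0.02]]]'; python3 go.py .4284 .0466 .134 190.1
```

```text
time_s: 8.3
tool_pos: [0.4308, -0.0141, 0.1721]
orientation: [[-0.998, -0.062, -0.0], [-0.062, 0.998, -0.0], [0.0, -0.0, -1.0]]
contact_force: [-0.4, -0.2, -1.3]
opening: 0.0335
finger_force: 69.9
pos [ 0.4308 -0.0141  0.1721] yaw -176.47 open 0.0335 t 8.3 F [-0.4 -0.2 -1.3] | shift [-0.0013  0.0607  0.0381] turn -0.1147
```

```bash
python3 -m pendant '[[[0,0.006,0.003,-0.01,0.02],[0,0.016,0.008,-0.03,0.02],[0,0.028,0.015,-0.055,0.02],[-0.001,0.04,0.022,-0.075,0.02],[-0.001,0.05,0.029,-0.095,0.02],[-0.001,0.057,0.034,-0.108,0.02],[-0.001,0.06,0.037,-0.114,0.02],[-0.001,0.0607,0.038,-0.1147,0.02],[-0.001,0.0607,0.038,-0.1147,0.02]]]'; python3 go.py .4284 .0466 .134 190.1
python3 - <<'E'
from h import *
c=cam('side'); cv2.imwrite('pics/3.png',cv2.resize(c['frame'][110:300,150:400,::-1],None,fx=3,fy=3))
P=cloud(c); s=arm.read_state(); R=np.array(s['orientation']); p=np.array(s['tool_pos']); np.savez('scan.npz',P=P,f=c['frame'],R=R,p=p)
Q=(P.reshape(-1,3)-p)@R; L=np.c_[-Q[:,0],Q[:,1],-Q[:,2]]*1000  # ahead, left/right, up
for x0 in range(-85,150,10):
    m=(abs(L[:,0]-x0)<5)&(abs(L[:,1])<45)&(L[:,2]>-45)&(L[:,2]<50); q=L[m]
    if len(q)>3: print(x0,len(q),np.percentile(q[:,1],[2,98]).round(0),np.percentile(q[:,2],[2,98]).round(1),end=' | ')
E
```

```text
time_s: 9.2
tool_pos: [0.4292, 0.0452, 0.1342]
orientation: [[-0.985, -0.172, 0.0], [-0.172, 0.985, -0.0], [0.0, -0.0, -1.0]]
contact_force: [0.2, 0.2, -2.1]
opening: 0.0328
finger_force: 70.0
pos [0.4292 0.0452 0.1342] yaw -170.08 open 0.0328 t 9.2 F [ 0.2  0.2 -2.1] | shift [0.0005 0.0015 0.0002] turn -0.0031
-75 13 [-12.  11.] [ 0.4 17.9] | -65 132 [-17.  17.] [-5.2 22.7] | -55 57 [-18.  15.] [-3.1 23.3] | -45 57 [-18.  14.] [-4.2 22. ] | -35 60 [-18.  14.] [-4.2 22.5] | -25 59 [-18.  13.] [-4.3 22.9] | -15 168 [-43.  43.] [-5.2 48.5] | -5 160 [-31.  42.] [-6.2 48.5] | 5 80 [-36.  23.] [-2.  48.2] | 15 12 [-19.  20.] [18.7 47.7] | 25 7 [-18. -14.] [-5.3  3.4] | 35 8 [-18. -15.] [-3.5  4.3] | 45 7 [-18. -13.] [-8.   3.6] | 55 12 [-18.   1.] [-6.1 18.7] | 65 42 [-34. -13.] [-5.2 17.6] | 75 68 [-34. -11.] [-6.1 26.3] | 85 121 [-34.  21.] [-13.9  37.7] | 95 92 [-35.  26.] [-26.4  37.3] | 105 41 [-36. -29.] [-30.4  23.9] | 115 24 [-35. -31.] [-20.3  15.9] | 125 10 [-33. -30.] [-12.3   3.7] |
```

View pics/3.png

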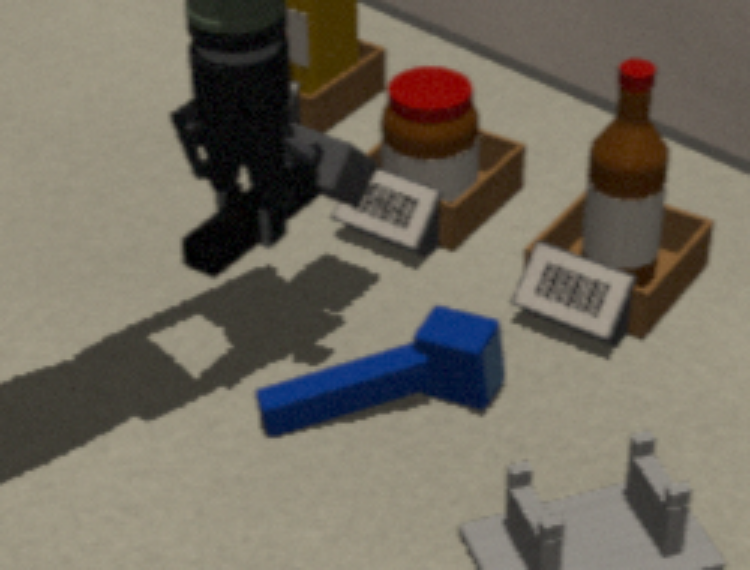

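Side view at the scan pose: scanner level at crop (280,190), its head facing the jar card (385,210). The empty rest is at (600,510). I'll check the aim within this one view so calibration bias cancels.

Run:
```python
from h import *
d=np.load('scan.npz'); P,f,R,p=d['P'],d['f'].astype(int),d['R'],d['p']; mx=f.max(2); mn=f.min(2)
Lf=lambda X:((X-p)@R)*[-1,1,-1]*1000
L=Lf(P.reshape(-1,3)).reshape(P.shape)
a=(L[...,0]<-60)&(L[...,0]>-85)&(abs(L[...,1])<12)&(L[...,2]>-3)&(L[...,2]<17); print('tail face x',np.percentile(L[a][:,0],[10,50,90]).round(1))
a=(L[...,0]<-20)&(L[...,0]>-65)&(abs(L[...,1])<10)&(L[...,2]>16)&(L[...,2]<30); q=L[a]; print('top z',np.median(q[:,2]).round(1),'pitch',np.degrees(np.polyfit(q[:,0],q[:,2],1)[0]).round(2))
a=(L[...,1]<-28)&(L[...,1]>-40)&(L[...,0]>85)&(L[...,0]<125)&(L[...,2]>-25)&(L[...,2]<35); q=L[a]; print('head side',np.median(q[:,1]).round(1),'yaw',np.degrees(np.polyfit(q[:,0],q[:,1],1)[0]).round(2))
sel=(mn>85)&(mx-mn<60)&(P[...,2]>.024)&(P[...,2]<.068)&(np.linalg.norm(P-[.615,.08,.045],axis=2)<.06)
N=np.array([-.69,-.12,.71]); off=np.median(P[sel]@N)
for _ in range(6):
    I=sel&(abs(P@N-off)<.004); Q=P[I]; q=Q.mean(0); N=np.linalg.svd(Q-q,full_matrices=False)[2][2]; N*=np.sign(N[2]); off=q@N
ey=np.cross([0,0,1],-N); ey/=np.linalg.norm(ey); ex=np.cross(ey,N); ex=ex if ex[2]>0 else -ex
print('card N',N.round(3),'yaw',np.degrees(np.arctan2(-N[1],-N[0])).round(2),'n',len(Q))
I=cv2.morphologyEx(I.astype(np.uint8),cv2.MORPH_CLOSE,np.ones((5,5)))
v,u=np.nonzero(I); 
C0=np.array([.6152,.0799,.0451]); B=P[I>0]; u1=(B-C0)@ex*1000; v1=(B-C0)@ey*1000
print('up-slope extents',np.percentile(u1,[1,99]).round(1),'along y extents',np.percentile(v1,[1,99]).round(1),'ey',ey.round(2),'normal off',np.median((B-C0)@N*1000).round(1))
print('card C0 in tool-ahead frame',Lf(C0).round(1))
```

```text
tail face x [-70.6 -68.9 -67.1]
top z 20.7 pitch 0.22
head side -32.2 yaw -0.05
card N [-0.678 -0.112  0.726] yaw 9.4 n 331
up-slope extents [-28.1  29.1] along y extents [-47.4  43.5] ey [-0.16  0.99  0.  ] normal off -1.3
card C0 in tool-ahead frame [189.    2.5 -89.4]
```

The aim is within about 2 mm and square. I'll nudge it 1 mm and hold about 2.5 s.

```bash
for i in 1; do python3 -m pendant '[[[0,0.001,0,0,0.02],[0,0.001,0,0,0.02],[0,0.001,0,0,0.02],[0,0.001,0,0,0.02],[0,0.001,0,0,0.02],[0,0.001,0,0,0.02],[0,0.001,0,0,0.02],[0,0.001,0,0,0.02],[0,0.001,0,0,0.02],[0,0.001,0,0,0.02]]]'; done; python3 -m pendant '[[[0,0,0,0,0.02],[0,0,0,0,0.02],[0,0,0,0,0.02],[0,0,0,0,0.02],[0,0,0,0,0.02],[0,0,0,0,0.02],[0,0,0,0,0.02],[0,0,0,0,0.02],[0,0,0,0,0.02],[0,0,0,0,0.02]]]' >/dev/null; python3 -m pendant '[[[0,0,0,0,0.02],[0,0,0,0,0.02],[0,0,0,0,0.02],[0,0,0,0,0.02],[0,0,0,0,0.02],[0,0,0,0,0.02],[0,0,0,0,0.02],[0,0,0,0,0.02],[0,0,0,0,0.02],[0,0,0,0,0.02]]]'; python3 go.py .4455 -.3013 .1722 152.4
```

```text
time_s: 10.25
tool_pos: [0.4289, 0.0462, 0.1343]
orientation: [[-0.985, -0.172, -0.0], [-0.172, 0.985, -0.0], [0.0, -0.0, -1.0]]
contact_force: [0.0, 0.8, -2.4]
opening: 0.0332
finger_force: 70.0
time_s: 12.25
tool_pos: [0.4289, 0.0462, 0.1343]
orientation: [[-0.985, -0.172, 0.0], [-0.172, 0.985, -0.0], [-0.0, -0.0, -1.0]]
contact_force: [-0.2, -0.1, -1.4]
opening: 0.0333
finger_force: 70.0
pos [0.4289 0.0462 0.1343] yaw -170.09 open 0.0333 t 12.25 F [-0.2 -0.1 -1.4] | shift [ 0.0435 -0.3452 -0.0379] turn 0.6546
```

```bash
python3 -m pendant '[[[0,-0.004,-0.004,0.01,0.02],[0.002,-0.014,-0.012,0.035,0.02],[0.004,-0.034,-0.022,0.08,0.02],[0.008,-0.063,-0.031,0.135,0.02],[0.012,-0.094,-0.037,0.195,0.02],[0.016,-0.125,-0.038,0.255,0.02],[0.02,-0.156,-0.038,0.315,0.02],[0.024,-0.187,-0.038,0.375,0.02],[0.028,-0.218,-0.038,0.435,0.02],[0.031,-0.245,-0.038,0.49,0.02]]]' >/dev/null;  python3 -m pendant '[[[0,0,0,0,0.02],[0,0,0,0,0.02]]]'; python3 go.py .4455 -.3013 .1722 152.4
```

```text
time_s: 13.45
tool_pos: [0.4403, -0.2014, 0.1727]
orientation: [[-0.949, 0.314, 0.0], [0.314, 0.949, 0.0], [-0.0, 0.0, -1.0]]
contact_force: [-0.4, 0.5, -2.5]
opening: 0.0332
finger_force: 70.1
pos [ 0.4403 -0.2014  0.1727] yaw 161.71 open 0.0332 t 13.45 F [-0.4  0.5 -2.5] | shift [-0.0363 -0.0932  0.0005] turn 0.1624
```

```bash
python3 -m pendant '[[[-0.003,-0.008,0,0.013,0.02],[-0.009,-0.022,0,0.04,0.02],[-0.016,-0.041,0,0.072,0.02],[-0.023,-0.06,0,0.105,0.02],[-0.029,-0.076,0,0.133,0.02],[-0.034,-0.087,0,0.152,0.02],[-0.036,-0.092,0,0.16,0.02],[-0.0363,-0.0932,0,0.1624,0.02],[-0.0363,-0.0932,0,0.1624,0.02]]]' >/dev/null;  python3 -m pendant '[[[0,0,0,0,0.02],[0,0,0,0,0.02]]]'; python3 go.py .4455 -.3013 .0682 152.4
python3 - <<'E'
from h import *
c=cam('side'); P=cloud(c); f=c['frame'].astype(int); cv2.imwrite('pics/4.png',cv2.resize(c['frame'][200:340,260:440,::-1],None,fx=4,fy=4))
s=arm.read_state(); R=np.array(s['orientation']); p=np.array(s['tool_pos']); L=((P-p)@R)*[-1,1,-1]*1000
m=(f.min(2)>60)&(P[...,2]>.03)&(P[...,2]<.085)&(abs(L[...,0])<75)&(abs(L[...,1])<45); Q=L[m]
for x0,x1 in((-80,-20),(20,60)):
    q=Q[(Q[:,0]>x0)&(Q[:,0]<x1)]; print(len(q),'x',np.percentile(q[:,0],[2,50,98]).round(1),'y',np.percentile(q[:,1],[2,98]).round(1))
E
```

```text
time_s: 14.55
tool_pos: [0.4459, -0.2997, 0.1722]
orientation: [[-0.888, 0.461, -0.0], [0.461, 0.888, 0.0], [0.0, 0.0, -1.0]]
contact_force: [-0.7, 0.3, -1.0]
opening: 0.033
finger_force: 70.2
pos [ 0.4459 -0.2997  0.1722] yaw 152.57 open 0.033 t 14.55 F [-0.7  0.3 -1. ] | shift [-0.0004 -0.0017  0.104 ] turn 0.0031
326 x [-61.4 -54.8 -45.2] y [-40.7  25.4]
271 x [35.5 42.7 51.8] y [-40.  23.]
```

View pics/4.png

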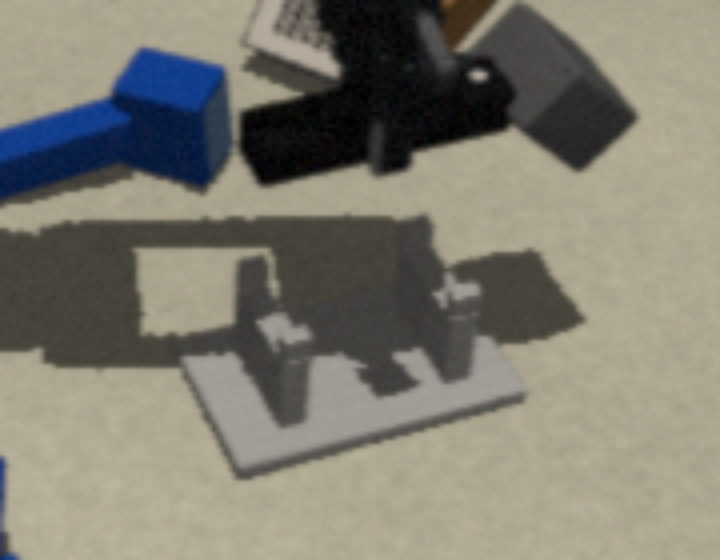

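Side view: scanner level above the rest, supports at crop (280,340) and (455,300). Their fore-aft spacing matches the scanner's position. I'll check sideways centring before lowering.

Run:
```python
from h import *
c=cam('side'); P=cloud(c); f=c['frame'].astype(int); Z=P[...,2]
s=arm.read_state(); R=np.array(s['orientation']); p=np.array(s['tool_pos']); L=((P-p)@R)*[-1,1,-1]*1000
box=(abs(L[...,0]+6)<75)&(abs(L[...,1])<60)
for n,m in dict(cheektop=box&(abs(Z-.077)<.004),ubottom=box&(abs(Z-.061)<.003)&(abs(L[...,1])<30),base=box&(abs(Z-.012)<.004)&(f.min(2)>110)).items():
    for x0,x1 in((-85,-35),(-35,25),(25,75)):
        q=L[m&(L[...,0]>x0)&(L[...,0]<x1)]
        if len(q)>5: h,e=np.histogram(q[:,1],np.arange(-60,61,5)); print(n,x0,len(q),{int(a):int(b) for a,b in zip(e,h) if b})
# yaw from the support face line (support rear faces / near outer face)
m=box&(Z>.03)&(Z<.07)&(L[...,1]<-30); q=L[m]; print('near face yaw',np.degrees(np.polyfit(q[:,0],q[:,1],1)[0]).round(2), 'med y',np.median(q[:,1]).round(1))
```

```text
cheektop -85 68 {-45: 1, -40: 18, -35: 13, -30: 4, 15: 15, 20: 15, 25: 2}
cheektop 25 65 {-40: 17, -35: 11, -30: 6, 15: 14, 20: 14, 25: 3}
ubottom -85 108 {-30: 1, -25: 4, -20: 10, -15: 10, -10: 13, -5: 13, 0: 14, 5: 14, 10: 11, 15: 16, 20: 2}
ubottom 25 105 {-30: 4, -25: 4, -20: 7, -15: 10, -10: 10, -5: 12, 0: 12, 5: 13, 10: 12, 15: 14, 20: 6, 25: 1}
base -85 360 {-60: 13, -55: 42, -50: 40, -45: 37, -40: 28, -35: 18, -30: 21, -25: 17, -20: 16, -15: 20, -10: 14, -5: 16, 0: 20, 5: 15, 10: 17, 15: 13, 20: 12, 25: 1}
base -35 400 {-60: 11, -55: 53, -50: 48, -45: 49, -40: 45, -35: 30, -30: 35, -25: 23, -20: 29, -15: 21, -10: 30, -5: 14, 0: 8, 5: 1, 15: 1, 30: 1, 35: 1}
base 25 217 {-60: 8, -55: 37, -50: 34, -45: 38, -40: 27, -35: 22, -30: 12, -25: 12, -20: 14, -15: 9, -10: 4}
near face yaw 0.19 med y -37.6
```

The two views agree that the rest's middle is about 6 mm to tool −y, so the scanner had been lying off-centre. I'll shift over and lower gently.

```bash
python3 -m pendant '[[[0,-0.003,0.004,0.002,0.02],[0,-0.006,0.014,0.003,0.02],[0,-0.006,0.028,0.003,0.02],[0,-0.006,0.044,0.003,0.02],[0,-0.006,0.058,0.003,0.02],[0,-0.006,0.069,0.003,0.02],[0,-0.006,0.077,0.003,0.02],[0,-0.006,0.081,0.003,0.02],[0,-0.006,0.082,0.003,0.02],[0,-0.006,0.082,0.003,0.02]]]'
python3 - <<'E'
from h import *
c=cam('side'); P=cloud(c); Z=P[...,2]
s=arm.read_state(); R=np.array(s['orientation']); p=np.array(s['tool_pos']); L=((P-p)@R)*[-1,1,-1]*1000
box=(abs(L[...,0]+6)<75)&(abs(L[...,1])<60)
m=box&(abs(Z-.077)<.004)&(c['frame'].min(2)>60)
for x0,x1 in((-85,-35),(25,60)):
    q=L[m&(L[...,0]>x0)&(L[...,0]<x1)]; h,e=np.histogram(q[:,1],np.arange(-60,61,3)); print(x0,{int(a):int(b) for a,b in zip(e,h) if b})
E
python3 go.py .4432 -.3052 .068 152.4
```

```text
time_s: 15.65
tool_pos: [0.4435, -0.306, 0.0906]
orientation: [[-0.886, 0.464, 0.001], [0.464, 0.886, -0.001], [-0.001, -0.0, -1.0]]
contact_force: [-0.6, -0.1, -1.2]
opening: 0.0331
finger_force: 70.2
-85 {-36: 7, -33: 12, -30: 7, -27: 10, -24: 4}
25 {-33: 13, -30: 10, -27: 8, -24: 5}
pos [ 0.4436 -0.3061  0.0909] yaw 152.36 open 0.0325 t 15.7 F [ 0.2 -0.4 -1.5] | shift [0.0008 0.0006 0.0229] turn -0.0008
```

```bash
python3 -m pendant '[[[0,0,0.004,0,0.02],[0,0,0.009,0,0.02],[0,0,0.013,0,0.02],[0,0,0.016,0,0.02],[0,0,0.018,0,0.02],[0,0,0.0195,0,0.02],[0,0,0.0205,0,0.02],[0,0,0.0215,0,0.02],[0,0,0.022,0,0.02],[0,0,0.022,0,0.02]]]'; python3 -m pendant '[[[0,0,0.0005,0,0.02],[0,0,0.0005,0,0.02]]]'
```

```text
time_s: 16.7
tool_pos: [0.4433, -0.3058, 0.0684]
orientation: [[-0.886, 0.464, 0.0], [0.464, 0.886, -0.0], [-0.0, -0.0, -1.0]]
contact_force: [0.5, 0.1, -2.5]
opening: 0.0328
finger_force: 70.3
time_s: 16.9
tool_pos: [0.4433, -0.3058, 0.0683]
orientation: [[-0.886, 0.464, 0.0], [0.464, 0.886, -0.0], [-0.0, -0.0, -1.0]]
contact_force: [-2.1, 1.4, 1.9]
opening: 0.0328
finger_force: 70.8
```

Contact felt, since the force went from −2 to +2 N. Releasing and withdrawing.

```bash
python3 -m pendant '[[[0,0,0,0,0.035],[0,0,0,0,0.038],[0,0,0,0,0.042],[0,0,0,0,0.05],[0,0,0,0,0.06],[0,0,0,0,0.07],[0,0,0,0,0.07],[0,0,0,0,0.07]]]' 20; python3 -m pendant '[[[0,0,-0.004,0,0.07],[0,0,-0.012,0,0.07],[0,0,-0.026,0,0.07],[0,0,-0.045,0,0.07],[0,0,-0.067,0,0.07],[0,0,-0.09,0,0.07],[0,0,-0.11,0,0.07],[0,0,-0.122,0,0.07],[0,0,-0.13,0,0.07],[0,0,-0.13,0,0.07]]]'; python3 go.py .4 -.1 .25 152.4
python3 - <<'E'
from h import *
c=cam('side'); cv2.imwrite('pics/5.png',cv2.resize(c['frame'][130:340,220:440,::-1],None,fx=2.5,fy=2.5))
E
```

```text
time_s: 17.7
tool_pos: [0.4432, -0.3057, 0.0678]
orientation: [[-0.886, 0.464, -0.0], [0.464, 0.886, 0.0], [0.0, 0.0, -1.0]]
contact_force: [0.3, 0.3, -0.0]
opening: 0.0699
finger_force: 0.0
time_s: 18.7
tool_pos: [0.4438, -0.3062, 0.1992]
orientation: [[-0.886, 0.464, 0.002], [0.464, 0.886, -0.002], [-0.003, -0.001, -1.0]]
contact_force: [0.3, -0.1, -0.2]
opening: 0.0696
finger_force: 0.0
pos [ 0.4438 -0.3062  0.1992] yaw 152.36 open 0.0696 t 18.7 F [ 0.3 -0.1 -0.2] | shift [ 0.1343  0.1623 -0.0512] turn -0.0007
```

View pics/5.png

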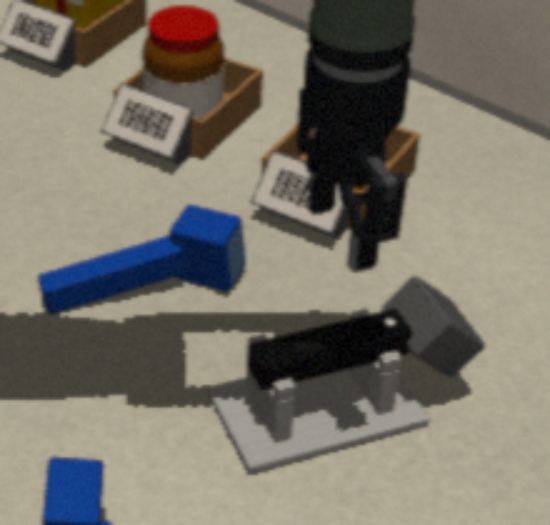

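The scanner lies in both supports at (330,350), pointing the way it was. The gripper is clear above it and the goods are undisturbed.

```bash
python3 -c "
from station import arm
print(arm.sign_off())"
```

```text
the job is handed in; nothing more can be done
None
```

The scanner was held steady about 100 mm from the middle of the jar's card, square to it, for roughly 3 s, then laid back in its rest pointing the way it was and released; the job is handed in at about 19 s, and no verdict was returned.

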